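# Feed a packing block through the chute flap

## Task

With closed fingertips and without gripping or lifting it, push the long wooden packing block over the raised feed deck: square it up against the low guide fence, then slide it end-first through the hanging flap so that it goes down the chute into the catch tray. Then draw back so that the flap swings shut behind it. Leave the spindle end, the jar and the tin standing beside the chute where they are.

Things in the scene. Friction and masses are not known exactly. Their poses are not given: they have to be found in the camera images.
- chute: The fixed metal feed chute. Origin on the bench under the middle of the flap mouth; x axis = feed direction (over the deck, through the flap, down the chute), roughly to the robot's left (world yaw 1.57 +- 0.3); z up. In this frame (mm) the flat deck has its top at z = 110, x from -240 to 6, y from -35 to 121 (+y is the robot's side)
- fence (a point): Middle of the top inner edge of the low guide fence on the deck's far (-y) side: chute frame (-124, -22, 128) mm, same axes as the chute. The fence is straight along the feed direction, inner face at y = -22, 18 mm high, x from -240 to -8
- flap (a joint): The sheet-steel flap (48 mm wide, 44 mm long, 25 g) hanging on a pin at x = 0, z = 160 mm of the chute; its lower edge hangs 6 mm above the deck. 0 = hanging shut, grows (rad, to 1.5) as it swings inward, in the feed direction; it cannot swing outward and falls shut by its weight when nothing holds it
- block_mid (a point): Centre of the loose wooden packing block, 35 x 90 x 30 mm (x, y, z of its own axes: its LONG side is its own y axis), about 60 g. Starts flat on the deck, off the fence, with its long side turned up to about 0.25 rad from the feed direction
- mouth (a point): Middle of the mouth at deck height: chute frame (0, 0, 110) mm, same axes. Two cheeks stand at its sides, inner faces at y = -27 and +27, 14 mm thick in x, tops at z = 168. A flared guide on the +y side, 18 mm high and 4 mm thick, leads in from (-52, 65) to (0, 29). A block whose middle is pushed past x = 6 tips onto the slope and slides down by itself
- tray (a point): Point on the catch tray's floor: chute frame (200, 0, 25) mm, same axes. From x = 6 behind the flap a smooth, slippery steel slope drops 32 degrees to the tray floor, x = 142 to 263, y = -32 to 32, walls to z = 62, open above
- spindle_mid (a point): Centre of a white turned spindle end, 56 mm across, 102 mm tall, standing on the bench on the robot's side of the chute; leave it standing
- jar_mid (a point): Centre of a small blue jar with a black cap, 54 mm across, 70 mm tall, standing on the bench beyond the deck; leave it standing
- tin_mid (a point): Centre of a cream tin, 70 mm across, 54 mm tall, standing on the bench beyond the chute; leave it standing
Things that resemble listed ones, but are neither listed nor needed, are in the scene too. Leave any green or orange look-alike of the part that bears block_mid alone.

How it is judged (in metres and radians):
On the way, in this order (a step that is already met when the one before it is completed fails the run):
1. the block lies squared up against the guide fence on the deck: long side within 0.1 rad of the feed direction, its centre within 7 mm of touching the fence, not yet in the flap (y of block_mid in the frame of chute between -0.012 and 0.0025 m and x of block_mid in the frame of chute between -0.21 and -0.048 m and z of block_mid in the frame of chute above 0.118 m and angle between the y axis of block_mid and the x axis of chute, either way round below 0.1 rad), for 0.1 s.
2. the block is in the mouth and holds the flap open (more than 0.5 rad) (value of joint flap above 0.5 rad and x of block_mid in the frame of chute between -0.045 and 0.12 m and y of block_mid in the frame of chute between -0.02 and 0.02 m), for 0.04 s.
At the end, for the whole second after the job is handed in: The block lies at rest at the bottom of the chute (centre between 90 and 265 mm past the flap, between the tray walls, below 90 mm), the flap hangs shut (within 0.08 rad), and the spindle end, jar and tin are within 15 mm of where they stood (x of block_mid in the frame of chute between 0.09 and 0.265 m and y of block_mid in the frame of chute between -0.032 and 0.032 m and z of block_mid in the frame of chute below 0.09 m and linear speed of block below 0.02 m/s and value of joint flap below 0.08 rad and distance of each of spindle_mid, jar_mid, tin_mid from where it was at the start of the episode below 0.015 m); the robot touches nothing.
It fails at once if the block is lifted (its centre more than 15 mm above where it lies on the deck) (z of block_mid in the frame of chute above 0.14 m).
It fails at once if the spindle end, jar or tin is pushed more than 20 mm or tipped (distance of any of spindle_mid, jar_mid, tin_mid from where it was at the start of the episode above 0.02 m or angle between any of spindle_mid, jar_mid, tin_mid's own z axis and vertical above 0.3 rad).
It also fails if it takes over 42 s, if anything falls off the work surface, if the arm or the gripper's body presses on something with over 40 N, if the wrist force passes 120 N, or if a joint passes its speed limit or range.

## Robot

A 6-joint arm with a two-finger parallel gripper is mounted at the origin on a cart in front of the work surface, level with it; the furniture and walls round the work are solid. World frame = base frame: x ahead of the robot, y to its left, z up, the work surface at z = 0. Lengths are in mm, angles in degrees, forces in N, time in s.
With the tool pointing down it reaches from about 350 to 850 mm from the base axis. Payload 8.1 kg.
Tool frame: the origin (TCP) lies between the finger pads; the fingertips stand 8 mm ahead of it and the grasp point (between the pads) lies 11 mm behind it (r.tip_extent is the distance from the TCP to the fingertips, in mm); z points along the fingers, y is the direction in which the jaws open and shut (so a half turn about z gives the same grasp; the last joint's range is limited). The gripper opens to 85 mm and grips with 20 to 120 N. Pads are 22 mm wide; open, the fingers measure 114 mm over their backs; the gripper's body (76 mm by 85 mm) begins 54 mm behind the grasp point. The pads swing forward as they close: fully open they stand 13 mm farther back than shut.
Start: joints at [-71.528, 7.471, 85.268, -0, 87.261, -4.893], TCP at [237.974, -550.794, 239.292] pointing down, gripper open.
Joint ranges: [-169.43, 169.43], [-51.17, 129.36], [1.28, 143.12], [-76.62, 256.62], [0, 156.53], [-152.29, 152.29]. Speed limits (degrees/s): [136.94, 136.94, 159.86, 180, 180, 180].

## Interface

Orientations are given as [roll, pitch, yaw] about the fixed x, y, z axes, in that order (R = Rz(yaw) Ry(pitch) Rx(roll)).
In Python, from bench import sensors, viewer, hand_in, r gives the robot as it stands. The module is installed in compiled form; this text tells all that it offers.
- The arm moves only by the tool move_arm, never from a script. Its argument "rows" is a list that holds one entry, the list of rows, each a list of 6 numbers: the shift along the tool's x, y, z in m, then the turn, a rotation vector about the tool's x, y, z in degrees. In form: [[[tx, ty, tz, rx, ry, rz], ...]]. A call has 1 to 20 rows; each row is the pose to reach, as a shift and turn from the pose commanded when the call began, along the tool's axes at that moment; what a row does not reach only later rows make up. A row lasts 1/10 s, in which the tool goes at most 50 mm and 8.59 degrees, less where a joint would pass 70% of its speed; a pose out of reach is approached as far as the arm can. A call with a gripper value outside its range is refused whole. "grip" is the opening, from 0 (shut) to 1 (fully open), set as the call begins (left out, the last holds). The fingers move at their own pace and stop on an object; "newtons" is the grip in N (left out, the last holds). Time passes only in rows, so rows that repeat a pose let the fingers close. It gives the time, the measured TCP pose, the force and the opening at its end, in the units of the state.
- sensors.sense(): the state, without advancing time (a new reading comes with each control period).
- viewer.snapshot(name): name is "scene" or "top" or "wrist"; returns a dict with "color" (420x560x3 uint8, red, green, blue), "camera_matrix" (3x3 intrinsics, pixels), "k1" (the pictures are not rectified: a ray, as slopes to the right and down, at radius r is drawn at 1 + k1 r^2 times it, then the intrinsics apply), "R" (3x3) and "t" (3): a world point X has camera coordinates R X + t. Camera axes: x right, y down, z forward; pixel columns grow to the right and rows downward; lengths in mm; the calibration is good to about 2 mm. A picture is of the moment at which its call begins. There is no depth.
- hand_in(): hands the job in, once; it reports no verdict.
The state is a dict: "time": time; "joint_pos": joint angles; "qd": joint speeds; "joint_efforts": joint torques, N m; "tool_pos": TCP position; "tcp_rot": TCP orientation; "ft_force": force on the tool from outside, world axes, zero at the start; "wrist_torque": the same for the moment, N m; "finger_gap": finger opening in mm.
Only numpy, scipy, OpenCV 4.12 (cv2) and the standard library are available. Lean on these libraries where they do the work, as an engineer would, in place of code of your own. Each camera call takes 0.05 s, during which the arm holds its last target.

## Working session

There is one attempt and no reset: what is moved stays moved. The work goes in short steps, Python scripts to look and compute and a tool call to move; the robot and the scene stay as the last step left them, time stands still between calls to the robot, and variables do not carry over. Pictures are saved under pics/ and viewed, and the job is handed in when it is done.

Besides the shell and the picture viewer there is one more tool, called after ">>>" as a command line: name --argument value ..., lists and objects as JSON in quotes. move_arm: Moves the arm, as the interface text tells. Its arguments: {"type":"object","properties":{"rows":{"type":"array","items":{"type":"array","items":{"type":"array","items":{"type":"number"}}}},"grip":{"type":"number"},"newtons":{"type":"number"}},"required":["rows"]}

```bash
mkdir -p pics; ls
python3 - <<'E'
from bench import sensors, viewer, r
import cv2, numpy as np
s=sensors.sense(); print(s, r.tip_extent)
for n in ["scene","top","wrist"]:
    d=viewer.snapshot(n); cv2.imwrite(f"pics/{n}0.png",d["color"][:,:,::-1]); np.savez(f"{n}0.npz",**d)
    print(n,d["camera_matrix"].tolist(),d["k1"],np.round(d["R"],3).tolist(),np.round(d["t"]).tolist())
E
```

```text
pics
{'time': 0.0, 'joint_pos': array([-7.15286475e+01,  7.51516986e+00,  8.53316636e+01,  1.22357017e-04,
        8.72633452e+01, -4.88993664e+00]), 'qd': array([ 0.04463836,  0.0451755 ,  0.00949573, -0.07795641, -0.11763132,
       -0.09988741]), 'joint_efforts': array([ 3.56025757e-04, -5.69400859e+01, -5.00550592e+01,  1.89299758e-04,
        1.49429182e-02,  3.26830309e-05]), 'tool_pos': array([ 237.7886034, -550.254836 ,  238.2209499]), 'tcp_rot': array([-1.79890233e+02, -9.51360147e-03,  2.33612741e+01]), 'ft_force': array([-0.18946395, -0.48364921,  0.51607507]), 'wrist_torque': array([-0.0420636 , -0.04073599,  0.00503588]), 'finger_gap': 85.25559673521866} 8.0
scene [[488.99085969950585, 0.0, 278.7991122952412], [0.0, 488.99085969950585, 215.3784346611499], [0.0, 0.0, 1.0]] -0.022774388726118446 [[-0.555, -0.832, -0.014], [-0.492, 0.342, -0.801], [0.671, -0.437, -0.599]] [196.0, 402.0, 989.0]
top [[431.1717572773569, 0.0, 277.4586700633734], [0.0, 431.1717572773569, 210.44697703107067], [0.0, 0.0, 1.0]] 0.012558346330225187 [[0.013, -0.999, 0.035], [-0.99, -0.018, -0.142], [0.143, -0.032, -0.989]] [-154.0, 529.0, 954.0]
wrist [[321.62531448059883, 0.0, 282.2537214647431], [0.0, 321.62531448059883, 202.89868000921012], [0.0, 0.0, 1.0]] 0.011768833760833678 [[0.396, -0.918, -0.001], [-0.881, -0.38, 0.283], [-0.26, -0.111, -0.959]] [-599.0, -37.0, 378.0]
```

View pics/scene0.png

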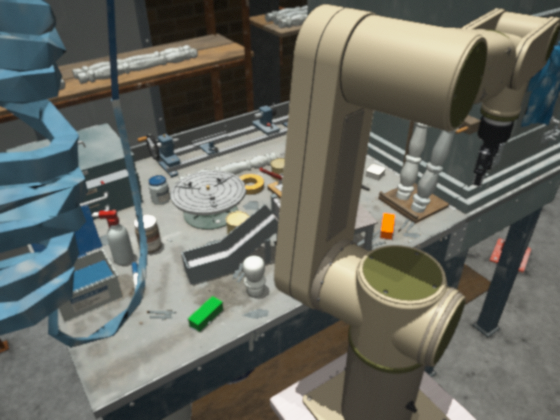

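View pics/top0.png

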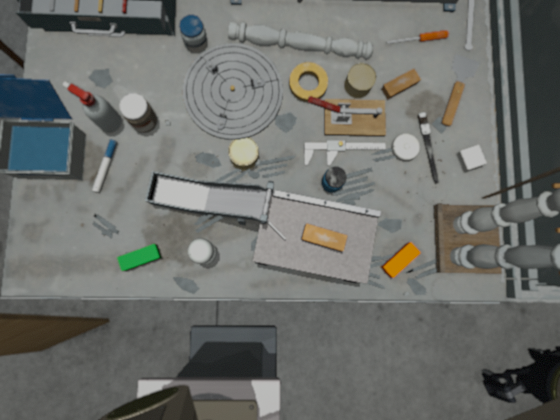

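View pics/wrist0.png

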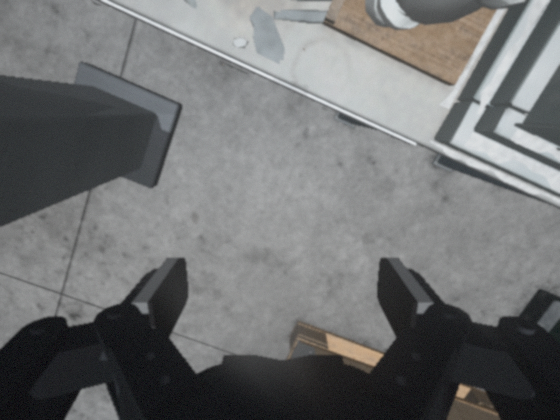

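Run:
```python
import cv2
im=cv2.imread("pics/top0.png"); c=im[165:300,140:400]
cv2.imwrite("pics/top0c.png",cv2.resize(c,None,fx=3,fy=3,interpolation=cv2.INTER_CUBIC))
```

```text
(no output)
```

View pics/top0c.png

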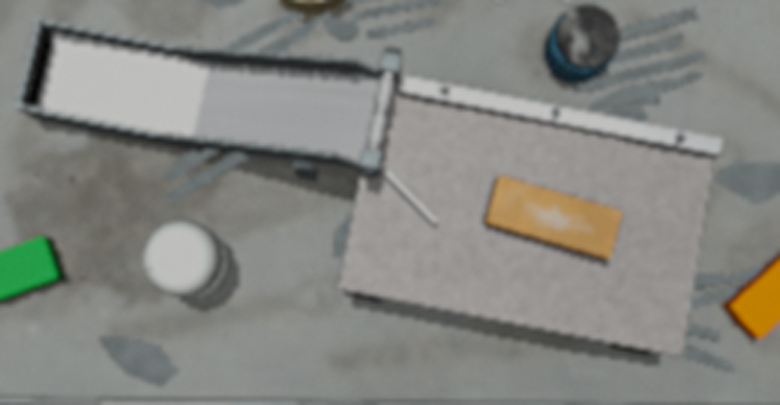

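```bash
cat > h.py <<'E'
import numpy as np, cv2
def ray(d,px,z):
    K=d["camera_matrix"]; dist=np.array([float(d["k1"]),0,0,0])
    # drawn=(1+k1 r^2)*ray : standard radial model
    p=cv2.undistortPoints(np.array(px,float).reshape(-1,1,2),K,dist).reshape(-1,2)
    R=d["R"];t=d["t"]; C=-R.T@t
    v=np.c_[p,np.ones(len(p))]@R
    z=np.broadcast_to(z,len(p))
    return C+v*((z-C[2])/v[:,2])[:,None]
def proj(d,X):
    return cv2.projectPoints(np.array(X,float).reshape(-1,1,3),cv2.Rodrigues(d["R"])[0],d["t"],d["camera_matrix"],np.array([float(d["k1"]),0,0,0]))[0].reshape(-1,2)
def topchute(P,pose): # world->chute
    x,y,a=pose; c,s=np.cos(a),np.sin(a)
    P=np.atleast_2d(P); dx,dy=P[:,0]-x,P[:,1]-y
    return np.c_[c*dx+s*dy,-s*dx+c*dy,P[:,2]]
def toworld(P,pose):
    x,y,a=pose; c,s=np.cos(a),np.sin(a); P=np.atleast_2d(P)
    return np.c_[x+c*P[:,0]-s*P[:,1],y+s*P[:,0]+c*P[:,1],P[:,2]]
E
python3 - <<'E'
from h import *
d=np.load("top0.npz")
im=d["color"]; hsv=cv2.cvtColor(im,cv2.COLOR_RGB2HSV)
pts=np.array([[343,290],[684,352],[717,155]])/3.+[140,165]-1/3
W=ray(d,pts,[110,110,128]); print(W.round(1))
C=np.array([[6,121,110],[-240,121,110],[-240,-22,128]],float)
from scipy.optimize import least_squares
f=least_squares(lambda p:(toworld(C,p)-W)[:,:2].ravel(),[600,0,1.57],x_scale=[100,100,.1])
pose=f.x; print(pose,f.fun.round(1)); np.save("pose.npy",pose)
m=((hsv[:,:,0]>8)&(hsv[:,:,0]<22)&(hsv[:,:,1]>90)&(hsv[:,:,2]>120)).astype(np.uint8)
m2=np.zeros_like(m); m2[215:260,290:355]=m[215:260,290:355]
c=max(cv2.findContours(m2,0,2)[0],key=cv2.contourArea); rr=cv2.minAreaRect(c); b=cv2.boxPoints(rr); print(rr)
B=ray(d,b,140); print(B.round(1)); print("block in chute",topchute(B,pose).round(1), topchute(B.mean(0),pose).round(1))
BC=topchute(B,pose);e=[BC[1]-BC[0],BC[2]-BC[1]];print([(np.linalg.norm(v),np.degrees(np.arctan2(v[1],v[0]))) for v in e])
# overlay
o=im[:,:,::-1].copy()
o=cv2.resize(o,None,fx=4,fy=4,interpolation=cv2.INTER_CUBIC)
def poly(P,col):
    q=((proj(d,toworld(np.array(P,float),pose))+.5)*4-.5).astype(int); cv2.polylines(o,[q],False,col,1)
poly([[6,121,110],[-240,121,110],[-240,-35,110],[6,-35,110],[6,121,110]],(0,0,255))
poly([[-240,-22,128],[-8,-22,128]],(0,255,0)); poly([[-52,65,128],[0,29,128]],(255,0,0))
poly([[0,-27,168],[0,27,168]],(255,0,255)); poly([[142,-32,62],[263,-32,62],[263,32,62],[142,32,62]],(255,255,0))
q=((b+.5)*4).astype(int);cv2.polylines(o,[q],True,(0,255,255),1)
cv2.imwrite("pics/ov0.png",o[680:1180,580:1380+180][:, :800]); cv2.imwrite("pics/ov0b.png",o[680:1180,860:1560])
E
```

```text
[[ 412.2  -95.7  110. ]
 [ 372.5 -335.7  110. ]
 [ 510.  -357.   128. ]]
[ 529.84240304 -118.98730967    1.40576626] [-0.7  2.5 -1.4 -0.2  2.1 -2.3]
((324.0780334472656, 236.93472290039062), (43.34074401855469, 16.309213638305664), 16.389541625976562)
[[ 459.2 -191.8  140. ]
 [ 491.7 -201.1  140. ]
 [ 467.8 -287.4  140. ]
 [ 435.4 -277.6  140. ]]
block in chute [[ -83.4   57.8  140. ]
 [ -87.3   24.1  140. ]
 [-176.3   33.5  140. ]
 [-171.9   67.1  140. ]] [[-129.7   45.6  140. ]]
[(np.float64(33.862107394875125), np.float64(-96.58783279279562)), (np.float64(89.4906817055697), np.float64(173.9551342586546))]
```

View pics/ov0.png

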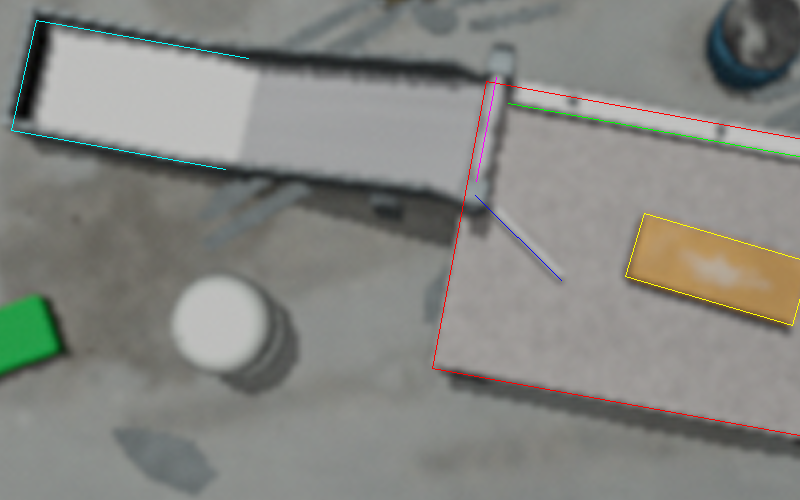

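View pics/ov0b.png

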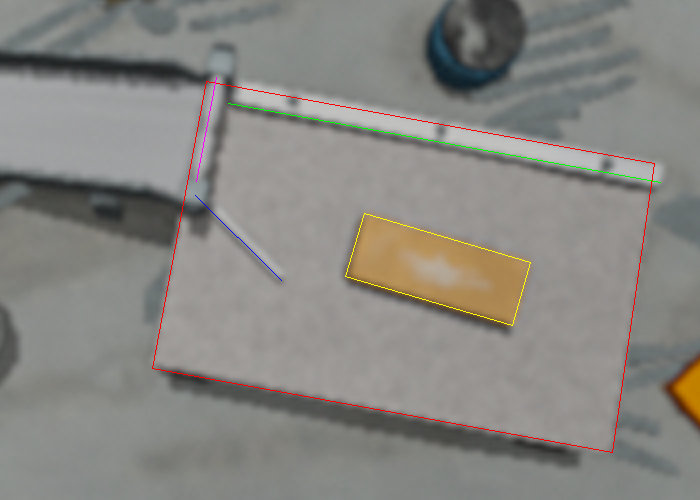

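```bash
cat >> h.py <<'E'
pose=np.load("pose.npy")
from scipy.spatial.transform import Rotation as Ro
def delta(cur,tgt): # each (x,y,z,yaw deg), tool down; tgt world
    R0=Ro.from_euler('xyz',[180,0,cur[3]],degrees=True); R1=Ro.from_euler('xyz',[180,0,tgt[3]],degrees=True)
    return np.r_[(R0.inv().apply(np.array(tgt[:3])-cur[:3]))/1000,(R0.inv()*R1).as_rotvec(degrees=True)]
E
python3 - <<'E'
import numpy as np; from h import *
p=np.load("pose.npy"); p[:2]-= 2*np.array([np.cos(p[2]),np.sin(p[2])]); np.save("pose.npy",p); pose=p
print(p,np.degrees(p[2]))
d=np.load("top0.npz")
print("stand",ray(d,[[436,206],[438,272],[480,215],[475,255]],20).round())
cur=(237.974,-550.794,239.292,23.365)
a=(300,-290,240,80.5)
t=toworld([-127,100,200],pose)[0]; print(t)
print(delta(cur,a).round(4)); print(delta(a,(*t,80.5)).round(4))
E
```

```text
[ 529.51383907 -120.96013651    1.40576626] 80.54447374829692
stand [[ 552. -524.   20.]
 [ 396. -523.   20.]
 [ 532. -629.   20.]
 [ 437. -612.   20.]]
[ 410.00868491 -229.80644159  200.        ]
[ 1.6040e-01 -2.1480e-01 -7.0000e-04  0.0000e+00  0.0000e+00 -5.7135e+01]
[0.0775 0.0986 0.04   0.     0.     0.    ]
```

>>> move_arm --rows '[[[0.16, -0.215, 0, 0, 0, -57.1], [0.16, -0.215, 0, 0, 0, -57.1], [0.16, -0.215, 0, 0, 0, -57.1], [0.16, -0.215, 0, 0, 0, -57.1], [0.16, -0.215, 0, 0, 0, -57.1], [0.16, -0.215, 0, 0, 0, -57.1], [0.16, -0.215, 0, 0, 0, -57.1], [0.16, -0.215, 0, 0, 0, -57.1], [0.16, -0.215, 0, 0, 0, -57.1], [0.16, -0.215, 0, 0, 0, -57.1]]]' --grip 0

```text
time: 1.15
tool_pos: [299.4, -290.3, 239.1]
tcp_rot: [-180.0, -0.0, 80.3]
ft_force: [-0.2, -0.4, 0.8]
finger_gap: -0.2
```

>>> move_arm --rows '[[[0.078, 0.099, 0.04, 0, 0, 0], [0.078, 0.099, 0.04, 0, 0, 0], [0.078, 0.099, 0.04, 0, 0, 0], [0.078, 0.099, 0.04, 0, 0, 0], [0.078, 0.099, 0.04, 0, 0, 0]]]'

```text
time: 1.65
tool_pos: [410.0, -229.3, 198.6]
tcp_rot: [-179.9, -0.0, 80.5]
ft_force: [-0.6, -0.2, -0.3]
finger_gap: 0.1
```

```bash
cat > look.py <<'E'
import sys; from h import *; from bench import viewer,sensors
tag=sys.argv[1]
for n in sys.argv[2:]:
    d=viewer.snapshot(n); np.savez(f"{n}{tag}.npz",**d); im=d["color"][:,:,::-1]
    if n=="top": im=cv2.resize(im[160:300,140:400],None,fx=3,fy=3,interpolation=cv2.INTER_CUBIC)
    cv2.imwrite(f"pics/{n}{tag}.png",im)
    if n=="top":
        im=d["color"]; hsv=cv2.cvtColor(im,cv2.COLOR_RGB2HSV)
        m=((hsv[:,:,0]>8)&(hsv[:,:,0]<22)&(hsv[:,:,1]>90)&(hsv[:,:,2]>100)).astype(np.uint8)
        m[:170]=0;m[275:]=0;m[:,:140]=0;m[:,380:]=0
        cs=cv2.findContours(m,0,2)[0]
        if cs:
            c=max(cs,key=cv2.contourArea); b=cv2.boxPoints(cv2.minAreaRect(c)); print("area",cv2.contourArea(c)); print(topchute(ray(d,b,140),pose).round(1).tolist())
s=sensors.sense(); t=s["tool_pos"]; print(s["time"],t.round(1),s["tcp_rot"].round(1),s["ft_force"].round(1),"chute",topchute(t,pose).round(1))
E
python3 look.py 1 top wrist
```

```text
area 60.0
[[-74.4, 52.2, 140.0], [-88.1, 21.0, 140.0], [-100.1, 26.3, 140.0], [-86.4, 57.4, 140.0]]
1.75 [ 409.7 -230.2  199.5] [-180.     0.    80.4] [-0.7 -0.5 -0. ] chute [[-127.4  100.2  199.5]]
```

View pics/top1.png

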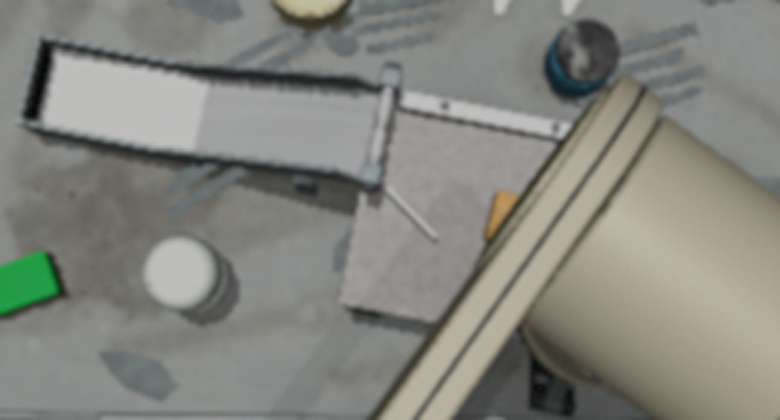

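View pics/wrist1.png

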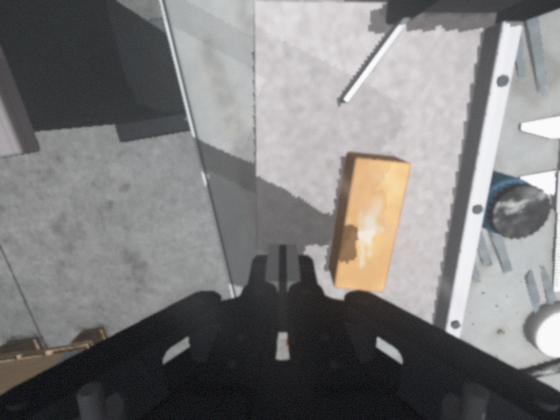

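>>> move_arm --rows '[[[-0.002, 0, 0.04, 0, 0, 0], [-0.002, 0, 0.073, 0, 0, 0], [-0.002, 0, 0.073, 0, 0, 0], [-0.002, 0.01, 0.073, 0, 0, 0], [-0.002, 0.018, 0.073, 0, 0, 0], [-0.002, 0.026, 0.073, 0, 0, 0], [-0.002, 0.034, 0.073, 0, 0, 0], [-0.002, 0.04, 0.073, 0, 0, 0], [-0.002, 0.046, 0.073, 0, 0, 0], [-0.002, 0.052, 0.073, 0, 0, 0], [-0.002, 0.056, 0.073, 0, 0, 0], [-0.002, 0.06, 0.073, 0, 0, 0], [-0.002, 0.063, 0.073, 0, 0, 0], [-0.002, 0.065, 0.073, 0, 0, 0], [-0.002, 0.065, 0.073, 0, 0, 0]]]'

```text
time: 3.25
tool_pos: [474.1, -242.2, 126.2]
tcp_rot: [180.0, -0.0, 80.5]
ft_force: [-0.6, 1.1, -0.4]
finger_gap: 0.5
```

```bash
python3 look.py 2 wrist
```

```text
3.3 [ 474.  -242.2  126.3] [180.   -0.   80.5] [-0.7 -0.1  0.3] chute [[-128.7   34.9  126.3]]
```

View pics/wrist2.png

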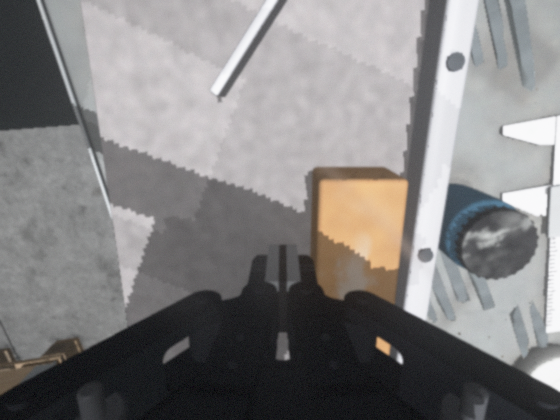

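Run:
```python
from h import *
d=np.load("wrist2.npz")
print("front L/R",topchute(ray(d,[[319,180],[406,182]],140),pose).round(1))
print("right edge low",topchute(ray(d,[[397,302],[319,240]],140),pose).round(1))
print("fence inner",topchute(ray(d,[[444,0],[405,302]],128),pose).round(1))
```

```text
front L/R [[-83.8  21.6 140. ]
 [-84.7 -11.7 140. ]]
right edge low [[-137.3  -13.4  140. ]
 [-108.6   20.8  140. ]]
fence inner [[ -20.5  -22.7  128. ]
 [-145.3  -22.1  128. ]]
```

>>> move_arm --rows '[[[0, 0.002, 0, 0, 0, 0], [0, 0.004, 0, 0, 0, 0], [0, 0.006, 0, 0, 0, 0], [0, 0.0075, 0, 0, 0, 0], [0, 0.0085, 0, 0, 0, 0], [0, 0.0092, 0, 0, 0, 0], [0, 0.0092, 0, 0, 0, 0]]]'

```text
time: 4.0
tool_pos: [483.0, -243.6, 126.2]
tcp_rot: [-180.0, -0.0, 80.5]
ft_force: [-0.3, 0.2, -0.5]
finger_gap: -0.1
```

```bash
python3 look.py 3 wrist
```

```text
4.05 [ 483.  -243.7  126.2] [-180.    -0.    80.5] [-1.1 -0.9 -0.8] chute [[-128.7   25.7  126.2]]
```

View pics/wrist3.png

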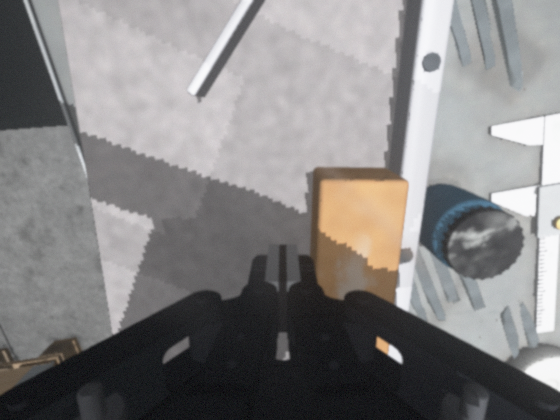

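>>> move_arm --rows '[[[0, -0.01, 0, 0, 0, 0], [0, -0.025, 0, 0, 0, 0], [0, -0.025, -0.03, 0, 0, 0], [0, -0.025, -0.06, 0, 0, 0], [-0.04, -0.01, -0.06, 0, 0, 0], [-0.073, 0.02, -0.06, 0, 0, 0], [-0.073, 0.027, -0.06, 0, 0, 0], [-0.073, 0.027, -0.06, 0, 0, 0], [-0.073, 0.027, -0.06, 0, 0, 0]]]'

```text
time: 4.95
tool_pos: [496.9, -319.4, 186.0]
tcp_rot: [-179.9, -0.0, 80.5]
ft_force: [-0.6, 0.3, 0.2]
finger_gap: 0.0
```

```bash
python3 look.py 4 wrist top
```

```text
area 532.5
[[-80.9, 14.1, 140.0], [-81.2, -20.0, 140.0], [-163.8, -20.2, 140.0], [-163.0, 13.9, 140.0]]
5.05 [ 497.  -319.2  186.5] [-180.    -0.    80.5] [ 0.  -0.3 -0. ] chute [[-200.9   -0.5  186.5]]
```

View pics/wrist4.png

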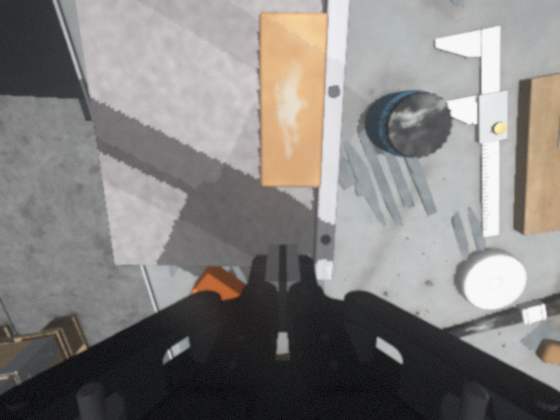

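View pics/top4.png

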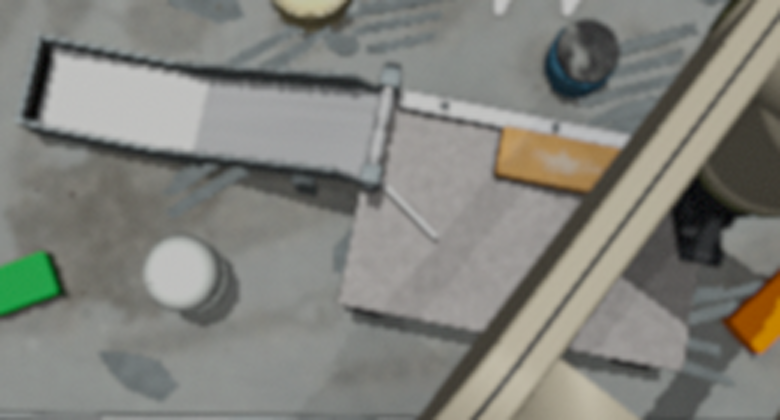

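>>> move_arm --rows '[[[0, 0.0015, 0.03, 0, 0, 0], [0, 0.0015, 0.06, 0, 0, 0], [0, 0.0015, 0.062, 0, 0, 0], [0.005, 0.0015, 0.062, 0, 0, 0], [0.012, 0.0015, 0.062, 0, 0, 0], [0.018, 0.0015, 0.062, 0, 0, 0], [0.024, 0.0015, 0.062, 0, 0, 0], [0.03, 0.0015, 0.062, 0, 0, 0], [0.036, 0.0015, 0.062, 0, 0, 0], [0.042, 0.0015, 0.062, 0, 0, 0], [0.048, 0.0015, 0.062, 0, 0, 0], [0.054, 0.0015, 0.062, 0, 0, 0], [0.06, 0.0015, 0.062, 0, 0, 0], [0.066, 0.0015, 0.062, 0, 0, 0], [0.072, 0.0015, 0.062, 0, 0, 0], [0.078, 0.0015, 0.062, 0, 0, 0], [0.082, 0.0015, 0.062, 0, 0, 0], [0.085, 0.0015, 0.062, 0, 0, 0]]]'

```text
time: 6.85
tool_pos: [513.1, -236.1, 124.2]
tcp_rot: [-180.0, -0.0, 80.5]
ft_force: [0.2, -0.6, -0.3]
finger_gap: -0.3
```

```bash
python3 look.py 5 wrist top
```

```text
area 114.5
[[-58.9, 14.0, 140.0], [-72.5, -23.2, 140.0], [-90.5, -16.6, 140.0], [-76.8, 20.5, 140.0]]
6.95 [ 513.1 -236.1  124.2] [-180.    -0.    80.5] [-1.   0.5  0.1] chute [[-116.3   -2.7  124.2]]
```

View pics/wrist5.png

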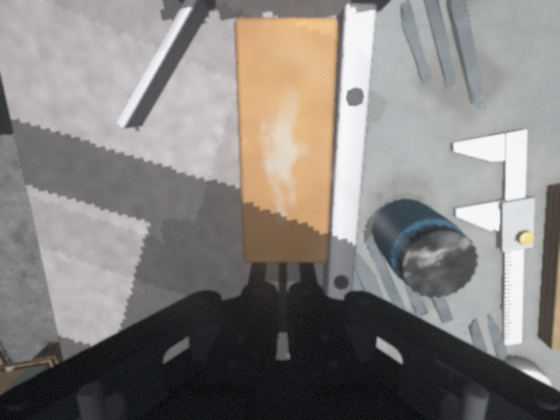

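View pics/top5.png

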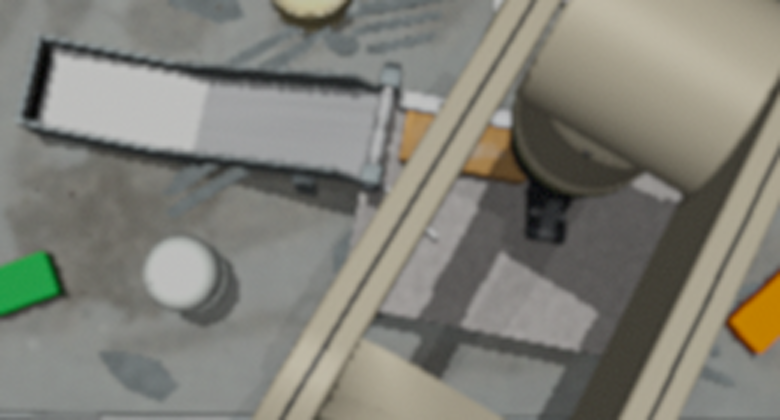

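>>> move_arm --rows '[[[0.005, 0, 0, 0, 0, 0], [0.01, 0, 0, 0, 0, 0], [0.015, 0, 0, 0, 0, 0], [0.02, 0, 0, 0, 0, 0], [0.025, 0, 0, 0, 0, 0], [0.03, 0, 0, 0, 0, 0], [0.035, 0, 0, 0, 0, 0], [0.04, 0, 0, 0, 0, 0], [0.045, 0, 0, 0, 0, 0], [0.049, 0, 0, 0, 0, 0], [0.053, 0, 0, 0, 0, 0], [0.056, 0, 0, 0, 0, 0], [0.059, 0, 0, 0, 0, 0]]]'

```text
time: 8.25
tool_pos: [522.9, -178.2, 124.3]
tcp_rot: [180.0, 0.0, 80.5]
ft_force: [0.2, -0.5, -0.6]
finger_gap: -0.1
```

```bash
python3 look.py 6 wrist scene
```

```text
8.35 [ 522.9 -178.   124.2] [-180.    -0.    80.5] [-0.4 -0.5 -1.4] chute [[-57.4  -2.8 124.2]]
```

View pics/wrist6.png

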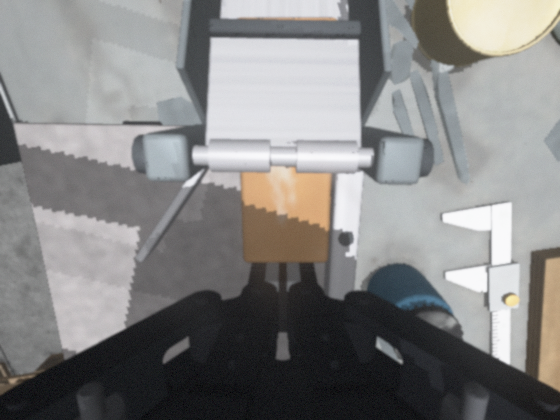

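View pics/scene6.png

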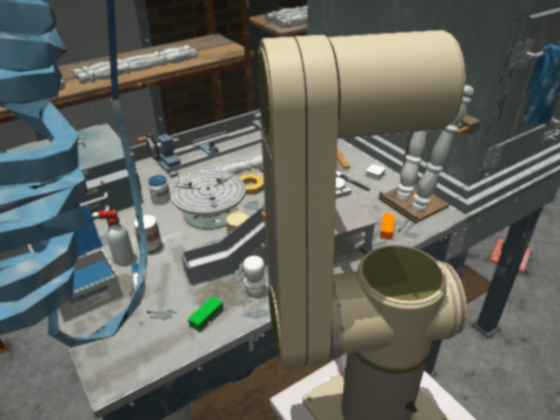

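>>> move_arm --rows '[[[0.004, 0, 0, 0, 0, 0], [0.008, 0, 0, 0, 0, 0], [0.012, 0, 0, 0, 0, 0], [0.016, 0, 0, 0, 0, 0], [0.02, 0, 0, 0, 0, 0], [0.022, 0, 0, 0, 0, 0], [0.022, 0, 0, 0, 0, 0]]]'

```text
time: 9.05
tool_pos: [526.6, -156.3, 124.3]
tcp_rot: [-180.0, -0.0, 80.5]
ft_force: [-0.5, 1.1, -0.3]
finger_gap: 0.1
```

```bash
python3 look.py 7 wrist
```

```text
9.1 [ 526.5 -156.4  124.2] [-180.    -0.    80.5] [ 0.2 -0.7 -0.1] chute [[-35.5  -2.9 124.2]]
```

View pics/wrist7.png

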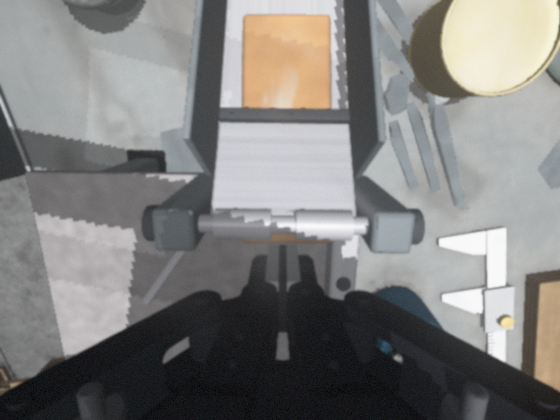

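>>> move_arm --rows '[[[0, 0, 0, 0, 0, 0], [0, 0, 0, 0, 0, 0], [0, 0, 0, 0, 0, 0], [0, 0, 0, 0, 0, 0], [0, 0, 0, 0, 0, 0]]]'

```text
time: 9.6
tool_pos: [526.5, -156.8, 124.3]
tcp_rot: [180.0, -0.0, 80.5]
ft_force: [0.2, -0.3, 0.0]
finger_gap: 0.2
```

```bash
python3 look.py 8 wrist
```

```text
9.65 [ 526.5 -156.8  124.3] [-180.    -0.    80.5] [ 0.4 -0.3  0. ] chute [[-35.8  -2.9 124.3]]
```

View pics/wrist8.png

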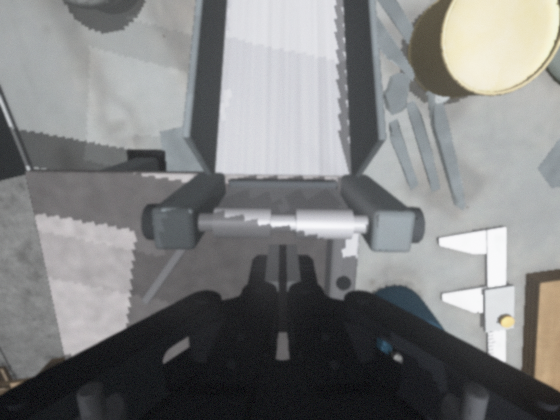

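Picture wrist8 shows the block gone from the upper slope and the flap swung down to about row 180. Next I draw back and rise clear.

>>> move_arm --rows '[[[-0.03, 0, 0, 0, 0, 0], [-0.06, 0, 0, 0, 0, 0], [-0.08, 0, -0.03, 0, 0, 0], [-0.1, 0, -0.07, 0, 0, 0], [-0.14, -0.02, -0.11, 0, 0, 0], [-0.18, -0.05, -0.13, 0, 0, 0], [-0.2, -0.09, -0.13, 0, 0, 0], [-0.2, -0.12, -0.13, 0, 0, 0], [-0.22, -0.15, -0.13, 0, 0, 0], [-0.22, -0.15, -0.13, 0, 0, 0], [-0.22, -0.15, -0.13, 0, 0, 0], [-0.22, -0.15, -0.13, 0, 0, 0]]]'

```text
time: 10.85
tool_pos: [342.7, -348.7, 254.4]
tcp_rot: [180.0, -0.0, 80.5]
ft_force: [0.7, -0.2, 0.4]
finger_gap: -0.2
```

```bash
python3 look.py 9 wrist top
```

```text
area 498.5
[[176.6, 25.6, 140.0], [178.9, -6.3, 140.0], [102.3, -9.4, 140.0], [100.5, 22.6, 140.0]]
10.95 [ 343.  -348.4  254.2] [180.   -0.   80.5] [ 0.2 -0.1  0.2] chute [[-255.   146.7  254.2]]
```

View pics/wrist9.png

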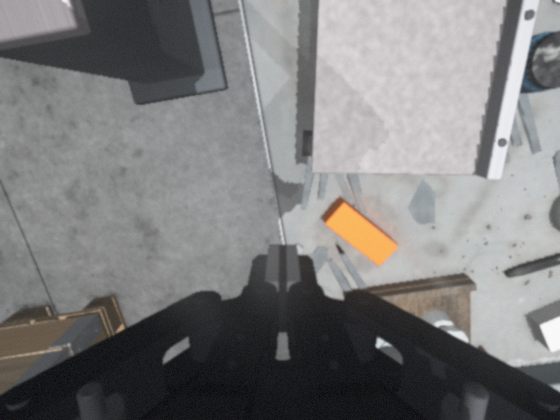

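View pics/top9.png

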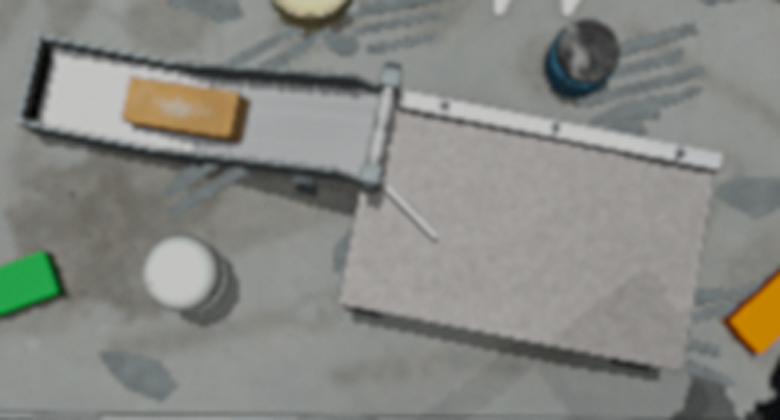

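>>> move_arm --rows '[[[0, 0, 0, 0, 0, 0], [0, 0, 0, 0, 0, 0], [0, 0, 0, 0, 0, 0], [0, 0, 0, 0, 0, 0]]]'

```text
time: 11.35
tool_pos: [342.3, -348.7, 254.2]
tcp_rot: [-180.0, -0.0, 80.5]
ft_force: [-0.1, -0.8, 0.3]
finger_gap: 0.1
```

```bash
python3 look.py 10 top
python3 - <<'E'
from h import *
a=np.load("top0.npz")["color"].astype(int);b=np.load("top9.npz")["color"].astype(int);dd=np.load("top10.npz");c=dd["color"].astype(int)
print("9-10 diff in tray",np.abs(b-c)[165:230,140:270].max(),np.abs(b-c)[165:230,140:270].mean())
for n,(x,y) in dict(spindle=(201,251),jar=(334,179),tin=(243,153),flap=(268,205)).items():
    print(n,np.abs(a-c)[y-18:y+18,x-18:x+18].mean(),np.abs(a-c)[y-18:y+18,x-18:x+18].max())
hsv=cv2.cvtColor(dd["color"],cv2.COLOR_RGB2HSV); m=((hsv[:,:,0]>8)&(hsv[:,:,0]<22)&(hsv[:,:,1]>90)&(hsv[:,:,2]>100)).astype(np.uint8); m[:170]=0;m[230:]=0;m[:,:140]=0;m[:,265:]=0
ct=max(cv2.findContours(m,0,2)[0],key=cv2.contourArea); r=cv2.minAreaRect(ct)
for z in (45,60,75): print(z,topchute(ray(dd,[r[0]],z),pose).round(1))
E
```

```text
area 497.5
[[175.7, 25.6, 140.0], [178.0, -6.3, 140.0], [102.3, -9.4, 140.0], [100.5, 22.6, 140.0]]
11.4 [ 342.2 -348.8  254.3] [-180.    -0.    80.5] [-0.1 -0.1  1.2] chute [[-255.5  147.3  254.3]]
9-10 diff in tray 7 0.6979881656804734
spindle 3.563014403292181 10
jar 3.0787037037037037 7
tin 3.715534979423868 7
flap 3.6746399176954734 6
45 [[155.8  -6.   45. ]]
60 [[153.2  -3.7  60. ]]
75 [[150.6  -1.5  75. ]]
```

```bash
python3 -c "
from bench import hand_in; print(hand_in())"
```

```text
the job is handed in; nothing more can be done
None
```

I pushed the block sideways with closed fingertips until it was square against the guide fence. Then I pushed it end-first through the flap, and it slid down the chute into the tray. I drew the arm back clear and handed in at about 11.4 s on the robot's clock.

**Squaring up:** the pictures put the block's centre at y ≈ -3 to -4 mm, nearly parallel to the fence.

**Flap and tray:** a picture mid-push showed the block holding the flap wide open. The block now lies at about x ≈ 153 mm, y ≈ -4 mm, partly on the foot of the slope. Two pictures about half a second apart showed no movement. Its height is assumed at 45–75 mm, since the cameras give no depth.

**At the end:** around the flap, spindle end, jar and tin, the top picture matched the one from the start to within small noise. I took that to mean the flap is shut and the three things have not moved. The wrist force stayed near its noise level of about 1 N in every reading.

No check failed. My estimate of the chute's pose was off by about 2 mm along the feed direction, and I corrected it before moving.

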